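Set the striker collar on a limit switch rod

TASK

Take the rod with the brass striker collar off the blue rack, lay it gently in the two metal saddles of the white panel with its fin on the switch side, and let go of it. Then back the collar's red thumbscrew off about a quarter turn, slide the collar along the rod until its fin lightly presses in the red sprung nose of the limit switch (feel for it, about half-way in, not bottomed out), and do the thumbscrew up tight again so that the collar stays there. Let go and leave the other things on the bench alone.

Things in the scene. Friction and masses are not known exactly. Their poses are not given: they have to be found in the camera images.
- rod: Striker rod, 0.4 kg with collar. Steel bar 16 x 16 mm, 200 mm long along y, tapered round black knobs (28 mm wide, 12 mm long) on both ends. Origin at the bar's centre; z up; x is the fin's side. Lift it by the bare bar beside the collar (grip across x; bare from y = -14 to +65 mm; balances at about y = -12). Starts in one of the rack's two places, thumbscrew up.
- collar: Brass collar, slides along the rod's y when the thumbscrew is loose (0.6 N friction), firmly held when tight. Block 36 (x) x 30 (y) x 36 (z) mm, origin at its centre, on the bar's centre line; axes as the rod's. Travel -53 to +53 mm along the rod, starts at -49 to -31. Its fin reaches to x = +52 mm, 24 mm high; the fin's front (+y) face is at y = +15 mm.
- wing (a point): Centre of the red thumbscrew wing on top of the collar: 12 mm thick, 44 mm long, 32 mm high; 43 mm above the bar's centre line (wing spans 27 to 59 mm above it, the collar's top is at 18). x is across the wing (grip this way), y along it, z up = turning axis; turns with the screw. When tight the wing lies along the rod.
- screw (a joint): Turn of the thumbscrew, rad. 0 = fully tight (hard stop); grows counter-clockwise seen from above as it is loosened, to a stop at 2.6. Holds the collar below about 0.6, clear of the bar above 0.7. Starts at 0 to 0.1. Takes 0.15 to 0.3 N m to turn; stays where it is left and does not rise.
- jig: White panel 200 (x) x 270 (y) x 15 mm fixed to the bench, origin under its centre. Two metal U saddles 14 mm thick at y = -78 and +78 mm, x = 0, take the bar between 18.5 mm wide walls with flared mouths (tops 92 mm above the bench); the rod's end knobs lie outside them with 2 mm play lengthwise either way.
- switch_track (a point): Track of the black limit switch (32 x 44 mm, top 83 mm above the bench) on the panel; point at x = 42, y = 18 mm, 75 mm up, in the panel's frame; axes as the panel's. The switch's red nose (18 mm wide) points to -y. The switch sits firmly at an unmeasured place: the free nose's tip is 0 to 34 mm from this point to +y. The nose springs in up to 14 mm, 0.4 N per mm, then is solid.
- jig_seat (a point): Where the bar's centre (origin of rod) lies when it is seated in the panel's saddles: 75 mm above the bench, axes as the panel's; the seated rod's axes point the same way.
- rack: Blue rack fixed to the bench, base 150 x 185 mm, origin under its centre. Two places for rods along its y axis, at x = -45 and +45 mm, each on two U saddles at y = -78 and +78 mm (20 mm between walls, flared, tops 77 mm above the bench); bar centre lines 60 mm above the bench.
- spare: Spare aluminium rod without a collar, same size as the striker rod, in the rack's other place; origin at its centre. To be left alone.
- mug: Green mug 84 mm wide, 105 mm high, origin under its centre; bystander.
- remote: Black remote control 45 x 160 x 20 mm, origin under its centre; bystander.
- board: Loose green circuit board 90 x 120 mm, 26 mm high, origin under its centre; bystander.
- driver: Screwdriver with orange handle, 180 mm long; bystander.
- jar: Small jar 54 mm wide, 70 mm high, origin under its centre; bystander.
Things that resemble listed ones, but are neither listed nor needed, are in the scene too. Of the things shaped like the rod, the steel one is meant.

How it is judged:
On the way, in this order (a step that is already met when the one before it is completed fails the run):
1. the rod rests in the panel's saddles, fin on the switch side, let go of, thumbscrew still tight (distance between rod and jig_seat below 0.005 m and angle between the y axis of rod and the y axis of jig_seat, either way round below 0.06 rad and z of wing in the frame of rod above 0.03 m and contact force between the fingers and rod below 0.1 N and value of joint screw below 0.5 rad), for 0.1 s.
2. the thumbscrew is backed off (by 1.2 rad or more) with the rod still in the saddles (value of joint screw above 1.2 rad and distance between rod and jig_seat below 0.007 m), for 0.1 s.
3. with the thumbscrew loose, the collar's fin presses the switch nose (value of joint screw above 0.7 rad and contact force between collar and jig above 0.6 N), for 0.1 s.
4. the thumbscrew is tight again (within 0.35 rad of its stop), the fin still pressing the nose (value of joint screw below 0.35 rad and contact force between collar and jig above 0.6 N), for 0.1 s.
At the end, for the whole second after the job is handed in: The striker rod lies in the panel's saddles (centre within 5 mm of its seat, aligned within 0.06 rad, thumbscrew up), the thumbscrew is within 0.35 rad of its tight stop, the collar's fin presses the switch nose with 0.6 to 8 N, all at rest (all of step 4 and distance between rod and jig_seat below 0.005 m and angle between the y axis of rod and the y axis of jig_seat, either way round below 0.06 rad and angle between rod's own z axis and vertical below 0.1 rad and contact force between collar and jig below 8 N and linear speed of each of rod, collar below 0.02 m/s); the robot touches nothing.
It fails at once if the switch is rammed (more than 14 N between collar and switch) (contact force between collar and jig above 14 N).
It fails at once if the rod is dropped (over 0.5 m/s while not held) (linear speed of rod above 0.5 m/s and contact force between the fingers and rod below 0.1 N).
It fails at once if another thing is moved by more than 20 mm (distance of any of spare, mug, remote, board, driver, jar from where it was at the start of the episode above 0.02 m).
It also fails if it takes over 54 s, if anything falls off the work surface, if the arm or the gripper's body presses on something with over 40 N, if the wrist force passes 120 N, or if a joint passes its speed limit or range.

ROBOT

A 6-joint arm with a two-finger parallel gripper is mounted at the origin on the work surface. World frame = base frame: x ahead of the robot, y to its left, z up, the work surface at z = 0. Lengths are in m, angles in rad, forces in N, time in s.
With the tool pointing down it reaches from about 0.4 to 0.825 m from the base axis. Payload 7 kg.
Tool frame: the origin (TCP) lies at the centre of the arm's flange, where the gripper is bolted on; the fingertips stand 178 mm ahead of it and the grasp point (between the pads) lies arm.tcp_to_grasp ahead of it (arm.tcp_to_grasp is the distance from the TCP to the grasp point, in m); z points along the fingers, y is the direction in which the jaws open and shut (so a half turn about z gives the same grasp; the last joint's range is limited). The gripper opens to 88 mm and grips with 3 to 60 N. Pads are 19 mm wide; open, the fingers measure 130 mm over their backs; the gripper's body (78 mm by 193 mm) begins 47 mm behind the grasp point.
Start: joints at [-0.93, 0.359, 0.012, 0, -1.224, -0.288], TCP at [0.233, -0.633, 0.405] pointing down, gripper open.
Joint ranges: [-3.07, 3.07], [-1.43, 2.12], [-1.02, 1.25], [-3.03, 1.67], [-3.05, -0], [-3.03, 3.03]. Speed limits (rad/s): [2.39, 2.39, 3.01, 3.14, 3.14, 3.14].

INTERFACE

Orientations are given as [roll, pitch, yaw] about the fixed x, y, z axes, in that order (R = Rz(yaw) Ry(pitch) Rx(roll)).
In Python, from station import arm gives the robot as it stands.
- The arm moves only by the tool move_arm, never from a script. Its argument "deltas" is a list of rows, each a list of 6 numbers: the shift along the world's x, y, z in mm, then the turn, a rotation vector about the world's x, y, z in degrees. In form: [[tx, ty, tz, ax, ay, az], ...]. A call has exactly 5 rows; each row shifts and turns the commanded pose from where the row before left it; what a row does not reach is not made up. A row lasts 1/12 s, in which the tool goes at most 41.7 mm and 7.16 degrees, less where a joint would pass 70% of its speed; a pose out of reach is approached as far as the arm can. A call with a gripper value outside its range is refused whole. "claw" is the closure in counts, from 0 (fully open) to 255 (shut), set as the call begins (left out, the last holds). The fingers move at their own pace and stop on an object; "squeeze" is the grip in N (left out, the last holds). Time passes only in rows, so rows that do not move let the fingers close, or fill a call up. It gives the time, the measured TCP pose, the force and the opening at its end, in the units of the state.
- arm.get_state(): the state, without advancing time (a new reading comes with each control period).
- arm.grab_frame(name): name is "side" or "top"; returns the picture (420x560x3 uint8, red, green, blue); there is no depth.
- arm.calibration(name): a dict with "intrinsics" (3x3 intrinsics, pixels), "k1" (the pictures are not rectified: a ray, as slopes to the right and down, at radius r is drawn at 1 + k1 r^2 times it, then the intrinsics apply), "T" (4x4, takes a point from camera to world coordinates). Camera axes: x right, y up, looking along -z (the intrinsics and any distortion apply to the point x, -y, -z); pixel columns grow to the right and rows downward; lengths in m; the calibration is good to about 2 mm. A picture is of the moment at which its call begins. calibration takes no time and is no camera call.
- arm.job_done(): hands the job in, once; it reports no verdict.
Trained networks look in the newest picture that a camera, given by its name, has taken for a name from the list of things; names that differ only in an ending like _2 or _b are one class to them, and where a whole thing is asked for, a point or a joint stands for the part that bears it (a point fixed in the world has none). Each returns a list of dicts, best first, with "score" (0 to 1); they miss things now and then, are a little off and sometimes report something else, mostly with a low value. They report only what shows in the picture. A call takes as long as a camera call. They do not tell look-alikes from the thing itself.
- arm.spot_in(thing, camera): "xy" ([column, row] in pixels, amid what is visible of it).
- arm.masks_of(thing, camera): "pixels" (420x560 bool, what is visible of it) and "xy" ([column, row] in pixels, amid what is visible of it).
- arm.spot_point(thing, camera): "xy" ([column, row] in pixels: a listed point, or the origin of a listed thing).
The state is a dict: "t": time; "q": joint angles; "qd": joint speeds; "joint_efforts": joint torques, N m; "eef_pos": TCP position; "ee_rot": TCP orientation; "force": force on the tool from outside, world axes, zero at the start; "moment": the same for the moment, N m; "width": finger opening in m.
Only numpy, scipy, OpenCV 4.12 (cv2) and the standard library are available. Lean on these libraries where they do the work, as an engineer would, in place of code of your own. Each camera call takes 0.05 s, during which the arm holds its last target. There are 200 camera calls.

## Working session

There is one attempt and no reset: what is moved stays moved. The work goes in short steps, Python scripts to look and compute and a tool call to move; the robot and the scene stay as the last step left them, time stands still between calls to the robot, and variables do not carry over. Pictures are saved under pics/ and viewed, about 8 in all and at most 12, crops included, and the job is handed in when it is done.

Besides the shell and the picture viewer there is one more tool, called after "Emit:" as name([rows], argument=value, ...), one row to a line, values as JSON. move_arm: Moves the arm, as the interface text tells. Its arguments: {"type":"object","properties":{"deltas":{"type":"array","items":{"type":"array","items":{"type":"number"}}},"claw":{"type":"number"},"squeeze":{"type":"number"}},"required":["deltas"]}

```bash
mkdir -p pics; ls; python3 - <<'E'
from station import arm
import cv2,numpy as np
np.set_printoptions(precision=4,suppress=True)
print(arm.get_state(), arm.tcp_to_grasp)
for n in("top","side"):
    c=arm.calibration(n);print(n,c)
    cv2.imwrite(f"pics/{n}0.png",cv2.cvtColor(arm.grab_frame(n),cv2.COLOR_RGB2BGR))
for th in["rod","collar","wing","jig","switch_track","jig_seat","rack","spare","mug","remote","board","driver","jar"]:
  for n in("top","side"):
    print(th,n,[(np.round(d["xy"],1).tolist(),round(d["score"],2)) for d in arm.spot_point(th,n)])
print(arm.get_state()["t"])
E
```

```text
pics
{'t': 0.0, 'q': array([-0.9299,  0.3594,  0.0111, -0.0003, -1.2241, -0.2881]), 'qd': array([ 0.0003,  0.    ,  0.0004,  0.0004, -0.0011,  0.0016]), 'joint_efforts': array([  0.001 , -58.2717,  29.3075,   6.9975,   0.0071,  -0.0002]), 'eef_pos': array([ 0.2332, -0.6332,  0.4037]), 'ee_rot': array([ 3.1399, -0.0001, -2.7889]), 'force': array([ 0.3134, -0.8401, -0.2483]), 'moment': array([-0.0047, -0.048 ,  0.0485]), 'width': 0.08763914064709705} 0.1593
top {'intrinsics': array([[496.3353,   0.    , 284.4936],
       [  0.    , 496.3353, 208.6394],
       [  0.    ,   0.    ,   1.    ]]), 'k1': 0.03936865145608544, 'T': array([[-0.0122,  0.9963, -0.0849,  0.4125],
       [-0.9997, -0.0137, -0.018 , -0.1492],
       [-0.0191,  0.0846,  0.9962,  1.2889],
       [ 0.    ,  0.    ,  0.    ,  1.    ]])}
side {'intrinsics': array([[495.5437,   0.    , 288.8319],
       [  0.    , 495.5437, 211.9307],
       [  0.    ,   0.    ,   1.    ]]), 'k1': 0.03662008555689075, 'T': array([[-0.8149,  0.3821, -0.436 , -0.0253],
       [-0.5797, -0.54  ,  0.6102,  0.652 ],
       [-0.0023,  0.75  ,  
[... 775 characters left out ...]
ack side [([151.1, 304.4], 0.89)]
jig_seat top [([131.7, 189.5], 0.64)]
jig_seat side [([174.9, 306.5], 0.84)]
rack top [([330.8, 200.4], 0.87)]
rack side [([307.3, 211.2], 0.56)]
spare top [([334.4, 216.4], 0.64)]
spare side [([151.3, 305.8], 0.74), ([327.6, 198.5], 0.62), ([269.4, 174.2], 0.16)]
mug top [([251.6, 126.6], 0.92)]
mug side [([211.1, 228.8], 0.72)]
remote top [([361.0, 119.4], 0.92)]
remote side [([267.5, 173.1], 0.69), ([150.2, 302.3], 0.33), ([133.9, 277.1], 0.25)]
board top [([154.9, 121.2], 0.74)]
board side [([133.5, 283.2], 0.89)]
driver top [([417.5, 244.7], 0.6)]
driver side [([386.4, 187.1], 0.49)]
jar top [([241.3, 250.2], 0.78)]
jar side [([303.5, 285.1], 0.57)]
1.4
```

View pics/top0.png

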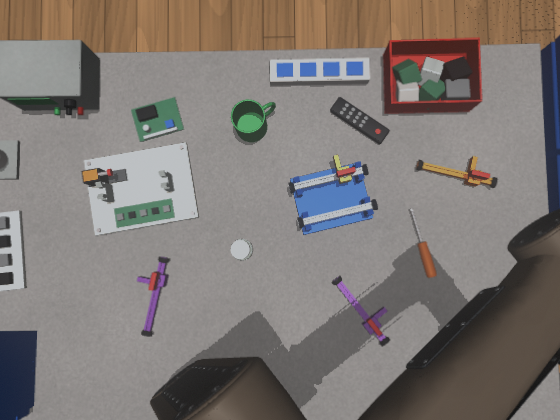

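View pics/side0.png

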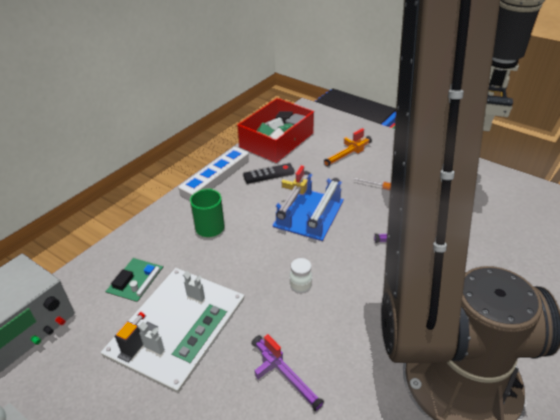

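```bash
cat > h.py <<'E'
from station import arm
import cv2,numpy as np
np.set_printoptions(precision=4,suppress=True)
def ray(cam,xy):
    c=arm.calibration(cam);K=c["intrinsics"];d=(np.array(xy)-K[:2,2])/np.diag(K)[:2]
    s=d.copy()
    for _ in range(20): s=d/(1+c["k1"]*(s@s))
    T=c["T"];return T[:3,3],T[:3,:3]@np.array([s[0],-s[1],-1])
def at_z(cam,xy,z):
    o,r=ray(cam,xy);return o+r*(z-o[2])/r[2]
def tri(a,b,ca="top",cb="side"):
    A=np.zeros((3,3));y=np.zeros(3)
    for c,p in((ca,a),(cb,b)):
        o,r=ray(c,p);r=r/np.linalg.norm(r);P=np.eye(3)-np.outer(r,r);A+=P;y+=P@o
    return np.linalg.solve(A,y)
def proj(cam,p):
    c=arm.calibration(cam);T=c["T"];q=T[:3,:3].T@(np.array(p)-T[:3,3]);s=np.array([q[0],-q[1]])/-q[2]
    s=s*(1+c["k1"]*(s@s));K=c["intrinsics"];return s*np.diag(K)[:2]+K[:2,2]
def crop(cam,x0,x1,y0,y1,k,name,im=None):
    im=arm.grab_frame(cam) if im is None else im
    im=cv2.resize(im[y0:y1,x0:x1],None,fx=k,fy=k,interpolation=cv2.INTER_CUBIC)
    cv2.imwrite("pics/"+name,cv2.cvtColor(im,cv2.COLOR_RGB2BGR));return im
E
python3 - <<'E'
from h import *
im=arm.grab_frame("top")
a=crop("top",280,385,145,240,5,"a.png",im); b=crop("top",75,205,138,238,5,"b.png",im)
h=max(a.shape[0],b.shape[0])
a=cv2.copyMakeBorder(a,0,h-a.shape[0],0,0,0);b=cv2.copyMakeBorder(b,0,h-b.shape[0],0,0,0)
o=np.hstack([a,b]);print(a.shape,b.shape,o.shape)
cv2.imwrite("pics/ab.png",cv2.cvtColor(cv2.resize(o,None,fx=.68,fy=.68,interpolation=cv2.INTER_AREA),cv2.COLOR_RGB2BGR))
for th in("rod","spare","jig","rack","collar"):
  for m in arm.masks_of(th,"top"):
    r=cv2.minAreaRect(np.argwhere(m["pixels"])[:,::-1].astype(np.float32));print(th,round(m["score"],2),r)
print("seat",tri([131.7,189.5],[174.9,306.5]),at_z("top",[131.7,189.5],.075))
print("trk",tri([123.2,169.4],[151.1,304.4]),at_z("top",[123.2,169.4],.075))
print("rod",tri([330.4,177.1],[291.6,192.5]),at_z("top",[330.4,177.1],.06),"col",at_z("top",[339.9,172.1],.06))
E
```

```text
(500, 525, 3) (500, 650, 3) (500, 1175, 3)
rod 0.94 ((366.60986328125, 306.1908264160156), (81.91734313964844, 28.590011596679688), 55.097503662109375)
rod 0.79 ((147.4623565673828, 294.09814453125), (29.64384651184082, 81.5991439819336), 16.22019386291504)
rod 0.74 ((326.19970703125, 170.61672973632812), (28.652313232421875, 81.40232849121094), 78.48616790771484)
rod 0.65 ((457.9601135253906, 167.25218200683594), (82.01917266845703, 27.25865364074707), 17.417970657348633)
spare 0.65 ((336.7813720703125, 212.6724853515625), (9.684978485107422, 80.78594207763672), 76.50426483154297)
jig 0.57 ((139.92745971679688, 188.60513305664062), (76.83711242675781, 109.59525299072266), 79.59229278564453)
rack 0.81 ((331.5648193359375, 197.82205200195312), (58.22126770019531, 72.66497802734375), 76.32869720458984)
collar 0.89 ((153.34521484375, 280.20465087890625), (17.180639266967773, 30.483705520629883), 72.6459732055664)
collar 0.75 ((344.0294494628906, 167.61764526367188), (28.861740112304688, 19.160314559936523), 75.96376037597656)
collar 0.73 ((378.1463623046875, 322.6829528808594), (21.55198097229004, 29.360668182373047), 51.34019470214844)
collar 0.55 ((472.5862731933594, 172.7281951904297), (27.288528442382812, 24.531641006469727), 52.594642639160156)
collar 0.2 ((345.1764831542969, 172.20587158203125), (8.246211051940918, 19.160314559936523), 75.96376037597656)
seat [0.5679 0.2479 0.0791] [0.5685 0.2493 0.075 ]
trk [0.6188 0.2712 0.0734] [0.6189 0.2709 0.075 ]
rod [ 0.598  -0.2407  0.0582] [ 0.5945 -0.2424  0.06  ] col [ 0.6067 -0.2663  0.06  ]
```

View pics/ab.png

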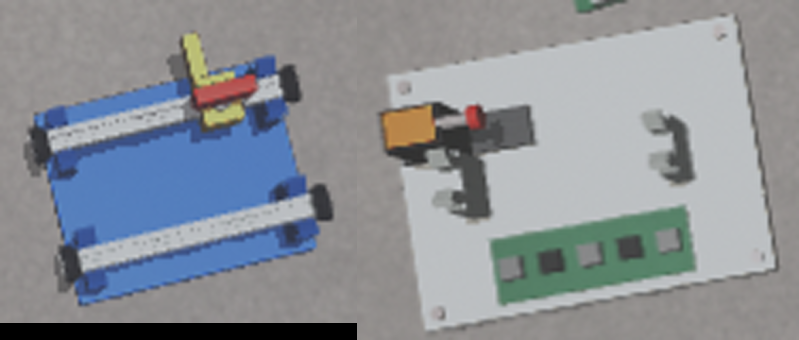

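```bash
python3 - <<'E'
from h import *
f=lambda x,y,ox,oy,sx=0:np.array([(x-sx)/3.4+ox,y/3.4+oy])
P=[f(*p,75,138,357) for p in((405,88),(720,34),(757,257),(438,313))]
W=[at_z("top",p,.015) for p in P];print("panel ctr",np.mean(W,0))
def yaw(d): return np.degrees(np.arctan2(-d[0],d[1]))
print("yaws",yaw(W[0]-W[1]),yaw(W[3]-W[2]))
S=[at_z("top",f(*p,75,138,357),.092) for p in((442,179),(658,141))]
d=S[0]-S[1];print("saddles",S,np.mean(S,0),np.linalg.norm(d),yaw(d))
B=[at_z("top",f(*p,280,145),.068) for p in((48,140),(280,88))]
d=B[0]-B[1];print("rod",B,np.mean(B,0),np.linalg.norm(d),yaw(d))
w=[at_z("top",f(*p,280,145),.119) for p in((196,102),(256,82))];d=w[0]-w[1];print("wing",np.mean(w,0),np.linalg.norm(d),yaw(d))
# spare ends
B=[at_z("top",f(*p,280,145),.068) for p in((78,262),(310,206))];d=B[0]-B[1];print("spare",np.mean(B,0),np.linalg.norm(d),yaw(d))
print("wingnet",tri([345.1,173.5],[302,170.8]),at_z("top",[345.1,173.5],.103), "rack",at_z("top",[330.8,200.4],0))
n=f(475,117,75,138,357);print("nose",n,at_z("top",n,.08))
E
```

```text
panel ctr [0.578  0.2457 0.015 ]
yaws 9.127727757481745 9.225882969786937
saddles [array([0.5645, 0.3206, 0.092 ]), array([0.5899, 0.1665, 0.092 ])] [0.5772 0.2436 0.092 ] 0.1562094628804566 9.333464646102138
rod [array([ 0.572 , -0.1517,  0.068 ]), array([ 0.6076, -0.321 ,  0.068 ])] [ 0.5898 -0.2364  0.068 ] 0.1730157709884453 11.871912314513066
wing [ 0.5972 -0.2762  0.119 ] 0.04413182547549425 17.709243340958984
spare [ 0.5019 -0.2563  0.068 ] 0.17259418643011631 12.843876946539524
wingnet [ 0.5926 -0.2739  0.1175] [ 0.5963 -0.2746  0.103 ] rack [ 0.5421 -0.2468  0.    ]
nose [109.7059 172.4118] [0.611  0.3023 0.08  ]
```

Emit:
move_arm([
  [23.4, 28, 0, 0, 0, 5.5],
  [23.4, 28, 0, 0, 0, 5.5],
  [23.4, 28, 0, 0, 0, 5.5],
  [23.4, 28, 0, 0, 0, 5.5],
  [23.4, 28, 0, 0, 0, 5.5],
], claw=0, squeeze=60)

```text
t: 2.12
eef_pos: [0.3509, -0.4921, 0.4048]
ee_rot: [-3.141, -0.0, -2.304]
force: [1.6, -0.4, -0.0]
width: 0.0876
```

Emit:
move_arm([
  [23.4, 28, 0, 0, 0, 5.5],
  [23.4, 28, 0, 0, 0, 5.5],
  [23.4, 28, 0, 0, 0, 5.5],
  [23.4, 28, 0, 0, 0, 5.5],
  [23.4, 28, 0, 0, 0, 5.5],
])

```text
t: 2.53
eef_pos: [0.468, -0.3518, 0.405]
ee_rot: [-3.141, -0.0, -1.824]
force: [1.0, 0.1, -0.5]
width: 0.0874
```

Emit:
move_arm([
  [23.4, 28, 0, 0, 0, 5.5],
  [23.4, 28, 0, 0, 0, 5.5],
  [23.4, 28, 0, 0, 0, 5.5],
  [23.4, 28, 0, 0, 0, 5],
  [23.4, 28, 0, 0, 0, 0],
])

```text
t: 2.95
eef_pos: [0.5851, -0.2118, 0.405]
ee_rot: [-3.141, -0.0, -1.448]
force: [0.5, -1.4, 0.3]
width: 0.0876
```

Emit:
move_arm([
  [0, 0, -25, 0, 0, 0],
  [0, 0, -25, 0, 0, 0],
  [0, 0, -25, 0, 0, 0],
  [0, 0, -25, 0, 0, 0],
  [0, 0, 0, 0, 0, 0],
])

```text
t: 3.37
eef_pos: [0.5825, -0.2129, 0.2995]
ee_rot: [3.134, 0.003, -1.454]
force: [-1.3, 0.5, -0.3]
width: 0.0876
```

```bash
python3 - <<'E'
from h import *
s=arm.get_state();print(s["t"],s["eef_pos"],np.degrees(s["ee_rot"]),s["force"],s["q"])
t=arm.grab_frame("top");i=arm.grab_frame("side")
a=crop("top",270,400,130,250,4,"c.png",t);b=crop("side",240,370,130,250,4,"d.png",i)
cv2.imwrite("pics/cd.png",cv2.cvtColor(cv2.resize(np.hstack([a,b]),None,fx=.76,fy=.76,interpolation=cv2.INTER_AREA),cv2.COLOR_RGB2BGR))
E
```

```text
3.3667 [ 0.5825 -0.2129  0.2995] [179.5626   0.1524 -83.3248] [-1.253   0.5453 -0.2806] [-0.0364  0.3563 -0.2467 -0.0018 -0.9758  0.1539]
```

View pics/cd.png

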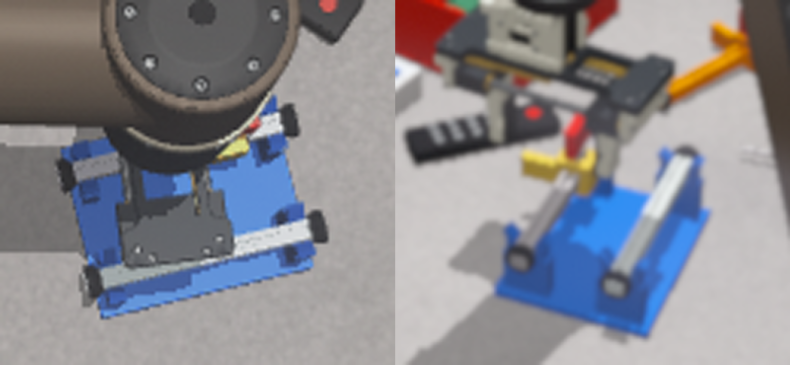

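Emit:
move_arm([
  [2, 1, -10, 0, 0, 5.7],
  [0, 0, -15, 0, 0, 0],
  [0, 0, -15, 0, 0, 0],
  [0, 0, -10, 0, 0, 0],
  [0, 0, 0, 0, 0, 0],
])

```text
t: 3.88
eef_pos: [0.586, -0.2125, 0.2542]
ee_rot: [3.141, 0.0, -1.354]
force: [-0.5, -1.2, 0.1]
width: 0.0878
```

Emit:
move_arm([
  [0, 0, -8, 0, 0, 0],
  [0, 0, -8, 0, 0, 0],
  [0, 0, -8, 0, 0, 0],
  [0, 0, -4, 0, 0, 0],
  [0, 0, 0, 0, 0, 0],
])

```text
t: 4.3
eef_pos: [0.5858, -0.2124, 0.2255]
ee_rot: [3.14, 0.001, -1.354]
force: [-1.2, -0.3, -0.4]
width: 0.0876
```

Emit:
move_arm([
  [0, 0, -4, 0, 0, 0],
  [0, 0, 0, 0, 0, 0],
  [0, 0, 0, 0, 0, 0],
  [0, 0, 0, 0, 0, 0],
  [0, 0, 0, 0, 0, 0],
], claw=255, squeeze=5)

```text
t: 4.72
eef_pos: [0.5863, -0.2124, 0.223]
ee_rot: [-3.141, -0.0, -1.354]
force: [0.2, 0.6, -0.1]
width: 0.0597
```

Emit:
move_arm([
  [0, 0, 0, 0, 0, 0],
  [0, 0, 0, 0, 0, 0],
  [0, 0, 0, 0, 0, 0],
  [0, 0, 0, 0, 0, 0],
  [0, 0, 0, 0, 0, 0],
])

```text
t: 5.13
eef_pos: [0.5862, -0.2124, 0.2227]
ee_rot: [-3.141, -0.0, -1.354]
force: [-0.5, 0.7, -0.5]
width: 0.0263
```

Emit:
move_arm([
  [0, 0, 0, 0, 0, 0],
  [0, 0, 0, 0, 0, 0],
  [0, 0, 0, 0, 0, 0],
  [0, 0, 0, 0, 0, 0],
  [0, 0, 0, 0, 0, 0],
])

```text
t: 5.55
eef_pos: [0.5862, -0.2124, 0.2227]
ee_rot: [3.141, 0.0, -1.354]
force: [-0.2, 0.6, -0.1]
width: 0.0161
```

Emit:
move_arm([
  [0, 0, 0, 0, 0, 0],
  [0, 0, 0, 0, 0, 0],
  [0, 0, 0, 0, 0, 0],
  [0, 0, 0, 0, 0, 0],
  [0, 0, 0, 0, 0, 0],
], squeeze=50)

```text
t: 5.97
eef_pos: [0.5862, -0.2124, 0.2227]
ee_rot: [3.142, 0.0, -1.354]
force: [-0.3, -0.2, 0.4]
width: 0.0157
```

Emit:
move_arm([
  [0, 0, 5, 0, 0, 0],
  [0, 0, 10, 0, 0, 0],
  [0, 0, 20, 0, 0, 0],
  [0, 0, 30, 0, 0, 0],
  [0, 0, 30, 0, 0, 0],
])

```text
t: 6.38
eef_pos: [0.5856, -0.2123, 0.3183]
ee_rot: [3.139, 0.001, -1.354]
force: [1.3, 0.0, -3.4]
width: 0.0152
```

Emit:
move_arm([
  [0, 0, 20, 0, 0, 0],
  [0, 0, 5, 0, 0, 0],
  [0, 0, 0, 0, 0, 0],
  [0, 0, 0, 0, 0, 0],
  [0, 0, 0, 0, 0, 0],
])

```text
t: 6.8
eef_pos: [0.5855, -0.2122, 0.3408]
ee_rot: [3.139, 0.001, -1.355]
force: [-0.6, -0.8, -4.8]
width: 0.0157
```

```bash
python3 - <<'E'
from h import *
s=arm.get_state();print(s["t"],s["eef_pos"],s["force"],s["moment"])
t=arm.grab_frame("top");i=arm.grab_frame("side")
a=crop("top",270,400,130,250,4,"c.png",t);b=crop("side",240,370,80,200,4,"d.png",i)
cv2.imwrite("pics/ef.png",cv2.cvtColor(cv2.resize(np.hstack([a,b]),None,fx=.76,fy=.76,interpolation=cv2.INTER_AREA),cv2.COLOR_RGB2BGR))
for th in("collar","wing","rod"):
  for n in("top","side"): print(th,n,[(np.round(d["xy"],1).tolist(),round(d["score"],2)) for d in arm.spot_point(th,n)])
E
```

```text
6.8 [ 0.5855 -0.2122  0.3408] [-0.6255 -0.7776 -4.8014] [0.1335 0.1601 0.004 ]
collar top [([371.1, 327.3], 0.76), ([470.6, 179.5], 0.68), ([343.3, 168.8], 0.43)]
collar side [([356.7, 143.7], 0.82), ([268.4, 356.1], 0.71), ([296.9, 154.9], 0.39)]
wing top [([475.3, 174.6], 0.73), ([351.6, 163.7], 0.58), ([374.0, 326.2], 0.58)]
wing side [([270.2, 346.0], 0.71), ([360.4, 134.1], 0.57)]
rod top [([457.2, 171.9], 0.9), ([355.3, 311.2], 0.68)]
rod side [([348.3, 150.2], 0.73), ([285.7, 372.5], 0.66), ([294.2, 161.7], 0.57)]
```

View pics/ef.png

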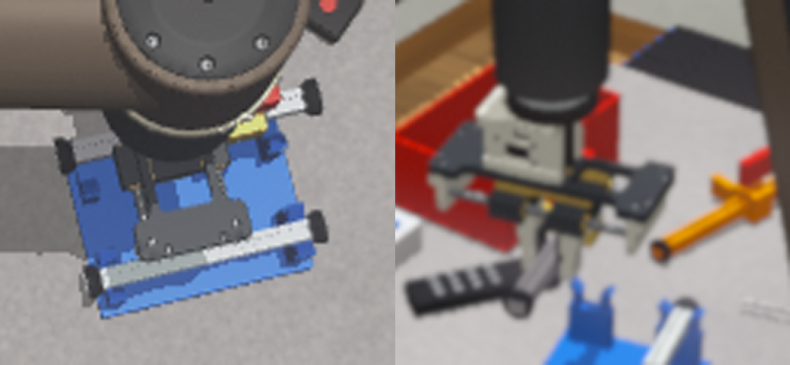

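```bash
python3 - <<'E'
from h import *
P=[at_z("top",(63/3.04+270,155/3.04+130),.178),at_z("top",(312/3.04+270,97/3.04+130),.178)]
d=P[0]-P[1];print(P,np.mean(P,0),np.linalg.norm(d),np.degrees(np.arctan2(-d[0],d[1])))
print(tri((290.7,181),(515-395)/3.04*np.array([1,0])+np.array([240,80+305/3.04])))
E
```

```text
[array([ 0.5695, -0.144 ,  0.178 ]), array([ 0.61  , -0.3291,  0.178 ])] [ 0.5898 -0.2365  0.178 ] 0.18948086140260248 12.34708083256336
[ 0.5706 -0.1434  0.1759]
```

Emit:
move_arm([
  [0, 15, 0, 0, 0, 0],
  [0, 25, 0, 0, 0, 0],
  [-1, 30, 0, 0, 0, 0],
  [-1, 35, 0, 0, 0, 0],
  [-1, 35, 0, 0, 0, 0],
])

```text
t: 7.62
eef_pos: [0.583, -0.0714, 0.3426]
ee_rot: [-3.141, -0.0, -1.355]
force: [-0.1, 0.5, -3.9]
width: 0.0154
```

Emit:
move_arm([
  [-1, 35, 0, 0, 0, 0],
  [-1, 35, 0, 0, 0, -1],
  [-1, 35, 0, 0, 0, -1],
  [-1, 35, 0, 0, 0, -1.1],
  [-1, 35, 0, 0, 0, 0],
])

```text
t: 8.03
eef_pos: [0.5779, 0.1043, 0.3429]
ee_rot: [-3.141, 0.0, -1.409]
force: [1.3, 0.1, -3.7]
width: 0.0154
```

Emit:
move_arm([
  [-1, 35, 0, 0, 0, 0],
  [-1, 35, 0, 0, 0, 0],
  [-1, 35, 0, 0, 0, 0],
  [-1, 35, 0, 0, 0, 0],
  [0, 25, 0, 0, 0, 0],
])

```text
t: 8.45
eef_pos: [0.5739, 0.2705, 0.3428]
ee_rot: [-3.141, 0.001, -1.407]
force: [1.1, -0.2, -3.7]
width: 0.0159
```

Emit:
move_arm([
  [0, 1, -15, 0, 0, 0],
  [0, 0, -15, 0, 0, 0],
  [0, 0, -15, 0, 0, 0],
  [0, 0, -5, 0, 0, 0],
  [0, 0, 0, 0, 0, 0],
])

```text
t: 8.87
eef_pos: [0.5738, 0.2684, 0.2911]
ee_rot: [3.139, -0.001, -1.408]
force: [0.0, -1.0, -3.6]
width: 0.0154
```

```bash
python3 - <<'E'
from h import *
s=arm.get_state();print(s["t"],s["eef_pos"],np.degrees(s["ee_rot"]),s["force"],s["moment"])
t=arm.grab_frame("top");i=arm.grab_frame("side")
a=crop("top",70,205,130,245,6,"g.png",t);b=crop("side",90,260,230,400,4,"d.png",i)
b=cv2.resize(b,(690,690)); o=np.hstack([a,b]);print(a.shape,o.shape)
cv2.imwrite("pics/gh.png",cv2.cvtColor(cv2.resize(o,(800,369),interpolation=cv2.INTER_AREA),cv2.COLOR_RGB2BGR))
E
```

```text
8.8667 [0.5738 0.2684 0.2911] [179.8529  -0.0823 -80.6923] [ 0.0248 -0.9841 -3.6164] [ 0.1347  0.2051 -0.0502]
(690, 810, 3) (690, 1500, 3)
```

View pics/gh.png

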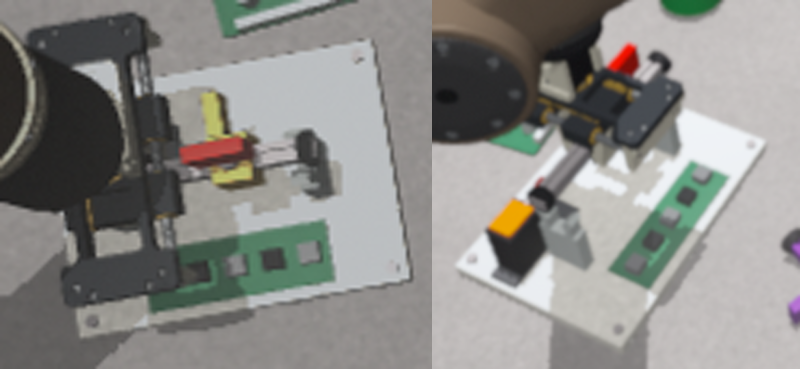

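```bash
cat > ov.py <<'E'
from h import *
def ov(c,yawd,name):
    R=cv2.Rodrigues(np.array([0,0,np.radians(yawd)]))[0]
    J=lambda p:R@np.array(p)+np.array([*c,0])
    out=[]
    for cam,(x0,x1,y0,y1) in(("top",(75,205,135,240)),("side",(95,255,255,390))):
        im=cv2.imread(f"pics/{cam}0.png");k=5
        im=cv2.resize(im[y0:y1,x0:x1],None,fx=k,fy=k,interpolation=cv2.INTER_CUBIC)
        def pl(ps,col):
            q=np.array([(proj(cam,J(p))+.5-[x0,y0])*k for p in ps]);cv2.polylines(im,[np.int32(np.round(q))],True,col,1)
        pl([(-.1,-.135,.015),(.1,-.135,.015),(.1,.135,.015),(-.1,.135,.015)],(0,0,255))
        for s in(-.078,.078):
            pl([(-.00925,s-.007,.092),(.00925,s-.007,.092),(.00925,s+.007,.092),(-.00925,s+.007,.092)],(255,0,255))
        pl([(.026,.018,.083),(.058,.018,.083),(.058,.052,.083),(.026,.052,.083)],(0,255,0))
        out.append(cv2.resize(im,None,fx=500/im.shape[0],fy=500/im.shape[0]))
    o=np.hstack(out);f=800/o.shape[1];print(o.shape,f)
    cv2.imwrite("pics/"+name,cv2.resize(o,None,fx=f,fy=f,interpolation=cv2.INTER_AREA))
if __name__=="__main__":
    ov((.5775,.2445),9.2,"ov1.png")
    print("knob- meas",at_z("top",(165.9,175.9),.128),"knob+ ",at_z("side",(141.3,319.2),.128))
    g=np.array([.5738,.2684]);y=np.array([-np.sin(np.radians(9.3)),np.cos(np.radians(9.3))])
    print("pred",g-y*(.0245+.094),g+y*(-.0245+.094))
E
python3 ov.py
```

```text
(500, 1212, 3) 0.6600660066006601
knob- meas [0.593  0.1514 0.128 ] knob+  [0.5664 0.3316 0.128 ]
pred [0.593  0.1515] [0.5626 0.337 ]
```

View pics/ov1.png

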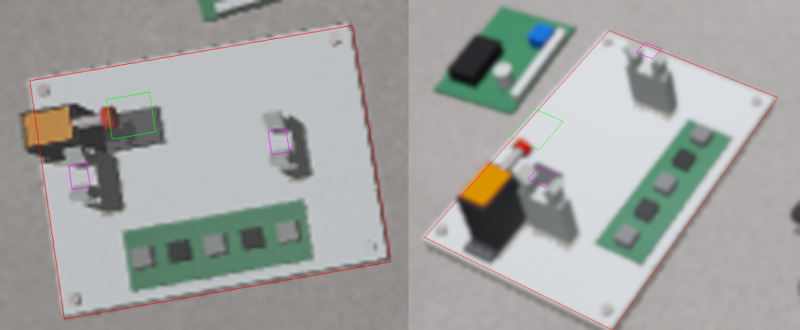

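Emit:
move_arm([
  [0.5, 0, -8, 0, 0, 0],
  [0, 0, -8, 0, 0, 0],
  [0, 0, -6, 0, 0, 0],
  [0, 0, -5, 0, 0, 0],
  [0, 0, 0, 0, 0, 0],
])

```text
t: 9.38
eef_pos: [0.5743, 0.2682, 0.2641]
ee_rot: [3.14, -0.001, -1.409]
force: [0.3, -0.9, -4.9]
width: 0.0157
```

Emit:
move_arm([
  [0, 0, -3, 0, 0, 0],
  [0, 0, -3, 0, 0, 0],
  [0, 0, -3, 0, 0, 0],
  [0, 0, -3, 0, 0, 0],
  [0, 0, 0, 0, 0, 0],
])

```text
t: 9.8
eef_pos: [0.5752, 0.2688, 0.2535]
ee_rot: [-3.14, 0.0, -1.408]
force: [3.0, 0.5, -5.5]
width: 0.0156
```

Emit:
move_arm([
  [0, 0, -2, 0, 0, 0],
  [0, 0, -2, 0, 0, 0],
  [0, 0, -2, 0, 0, 0],
  [0, 0, -2, 0, 0, 0],
  [0, 0, 0, 0, 0, 0],
])

```text
t: 10.22
eef_pos: [0.5751, 0.2688, 0.2455]
ee_rot: [-3.141, 0.0, -1.408]
force: [4.7, 0.2, -5.4]
width: 0.0158
```

Emit:
move_arm([
  [0, 0, -1.5, 0, 0, 0],
  [0, 0, -1.5, 0, 0, 0],
  [0, 0, -1.5, 0, 0, 0],
  [0, 0, 0, 0, 0, 0],
  [0, 0, 0, 0, 0, 0],
])

```text
t: 10.63
eef_pos: [0.5751, 0.2688, 0.2411]
ee_rot: [-3.141, 0.0, -1.408]
force: [6.0, 1.0, -3.5]
width: 0.0156
```

Emit:
move_arm([
  [0.7, 0, 0, 0, 0, 0],
  [0, 0, -1, 0, 0, 0],
  [0, 0, -1, 0, 0, 0],
  [0, 0, -1, 0, 0, 0],
  [0, 0, 0, 0, 0, 0],
])

```text
t: 11.05
eef_pos: [0.575, 0.2686, 0.2377]
ee_rot: [3.141, -0.0, -1.408]
force: [1.3, 3.3, -3.3]
width: 0.0158
```

Emit:
move_arm([
  [0, 0, -1, 0, 0, 0],
  [0, 0, 0, 0, 0, 0],
  [0, 0, 0, 0, 0, 0],
  [0, 0, 0, 0, 0, 0],
  [0, 0, 0, 0, 0, 0],
])

```text
t: 11.47
eef_pos: [0.5749, 0.2686, 0.2376]
ee_rot: [3.141, -0.0, -1.408]
force: [-2.8, 2.8, 5.6]
width: 0.0158
```

Emit:
move_arm([
  [0, 0, 0, 0, 0, 0],
  [0, 0, 0, 0, 0, 0],
  [0, 0, 0, 0, 0, 0],
  [0, 0, 0, 0, 0, 0],
  [0, 0, 0, 0, 0, 0],
], claw=130, squeeze=10)

```text
t: 11.88
eef_pos: [0.5754, 0.2684, 0.2369]
ee_rot: [3.141, -0.0, -1.408]
force: [-0.6, -1.1, 0.3]
width: 0.0411
```

Emit:
move_arm([
  [0, 0, 5, 0, 0, 0],
  [0, 0, 15, 0, 0, 0],
  [0, 0, 25, 0, 0, 0],
  [0, 0, 30, 0, 0, 0],
  [0, 0, 10, 0, 0, 0],
])

```text
t: 12.3
eef_pos: [0.5764, 0.2691, 0.3269]
ee_rot: [-3.136, 0.002, -1.407]
force: [1.7, -0.1, 1.2]
width: 0.0429
```

Emit:
move_arm([
  [0, 20, 0, 0, 0, 0],
  [0, 30, 0, 0, 0, 0],
  [0, 40, 0, 0, 0, 0],
  [0, 40, 0, 0, 0, 0],
  [0, 0, 0, 0, 0, 0],
])

```text
t: 12.72
eef_pos: [0.5749, 0.4047, 0.3213]
ee_rot: [-3.141, 0.001, -1.405]
force: [1.2, -0.0, 0.4]
width: 0.0432
```

```bash
python3 - <<'E'
from h import *
s=arm.get_state();print(s["t"],s["eef_pos"],np.degrees(s["ee_rot"]),s["force"],s["width"],s["q"])
t=arm.grab_frame("top");i=arm.grab_frame("side")
a=crop("top",70,205,130,245,6,"g.png",t);b=crop("side",90,260,230,400,4,"d.png",i)
b=cv2.resize(b,(690,690)); o=np.hstack([a,b]);print(a.shape,o.shape)
cv2.imwrite("pics/ij.png",cv2.cvtColor(cv2.resize(o,(800,369),interpolation=cv2.INTER_AREA),cv2.COLOR_RGB2BGR))
E
```

```text
12.7167 [0.5749 0.4047 0.3213] [-179.941     0.0423  -80.4793] [ 1.1699 -0.041   0.4074] 0.043151067960429904 [ 0.8897  0.4589 -0.0282  0.0001 -1.0825 -0.7236]
(690, 810, 3) (690, 1500, 3)
```

View pics/ij.png

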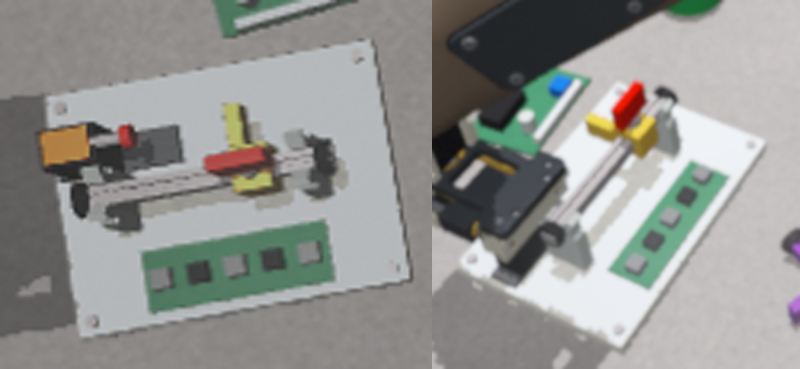

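```bash
python3 - <<'E'
from h import *
f=lambda x,y:(x/3.2+70,y/3.2+130)
c=np.array([.5775,.2445]);th=np.radians(9.3);Y=np.array([-np.sin(th),np.cos(th)]);X=np.array([np.cos(th),np.sin(th)])
j=lambda w:((w[:2]-c)@X*1e3,(w[:2]-c)@Y*1e3)
w=[at_z("top",f(*p),.133) for p in((206,161),(270,155))]
m=np.mean(w,0);d=w[0]-w[1];print("wing",m,j(m),np.linalg.norm(d),np.degrees(np.arctan2(-d[0],d[1])))
for n,p,z in(("finfront",(228,125),.087),("nose",(134,136),.083),("fintip",(234,104),.087),("bar- knob",(322,153),.085),("knob+",(80,200),.075)):
    a=at_z("top",f(*p),z);print(n,a,j(a))
E
```

```text
wing [0.5846 0.2007 0.133 ] (np.float64(-0.04108637510989618), np.float64(-44.32669384387421)) 0.047164315115183805 4.636175626626179
finfront [0.6171 0.2226 0.087 ] (np.float64(35.526711609920575), np.float64(-28.004063068045284))
nose [0.6102 0.2959 0.083 ] (np.float64(40.56054544168707), np.float64(45.396706599351944))
fintip [0.6333 0.2182 0.087 ] (np.float64(50.80924172566381), np.float64(-34.99557087782434))
bar- knob [0.5948 0.1509 0.085 ] (np.float64(1.909547729404583), np.float64(-95.11060692272088))
knob+ [0.5622 0.3395 0.075 ] (np.float64(0.2977700323370902), np.float64(96.2124922515689))
```

Emit:
move_arm([
  [2, -40, 8, 0, 0, 0],
  [2, -41, 0, 0, 0, 0],
  [2, -41, 0, 0, 0, 0],
  [2, -41, 0, 0, 0, 0],
  [3, -41, 0, 0, 0, 0],
])

```text
t: 13.23
eef_pos: [0.5857, 0.192, 0.3302]
ee_rot: [3.141, -0.0, -1.409]
force: [0.0, -1.0, -0.4]
width: 0.0429
```

Emit:
move_arm([
  [0, 0, 0, 0, 0, 0],
  [0, 0, -15, 0, 0, 0],
  [0, 0, -15, 0, 0, 0],
  [0, 0, -10, 0, 0, 0],
  [0, 0, 0, 0, 0, 0],
])

```text
t: 13.65
eef_pos: [0.5855, 0.1935, 0.2878]
ee_rot: [3.138, -0.001, -1.41]
force: [-0.5, 0.0, -1.0]
width: 0.0427
```

Emit:
move_arm([
  [0.3, 7, 0, 0, 0, 0],
  [0, 0, -5, 0, 0, 0],
  [0, 0, -5, 0, 0, 0],
  [0, 0, 0, 0, 0, 0],
  [0, 0, 0, 0, 0, 0],
])

```text
t: 14.07
eef_pos: [0.5866, 0.2017, 0.28]
ee_rot: [3.141, -0.0, -1.408]
force: [0.4, 0.6, 0.4]
width: 0.043
```

Emit:
move_arm([
  [0, 0, 0, 0, 0, 0],
  [0, 0, 0, 0, 0, 0],
  [0, 0, 0, 0, 0, 0],
  [0, 0, 0, 0, 0, 0],
  [0, 0, 0, 0, 0, 0],
], claw=255, squeeze=5)

```text
t: 14.48
eef_pos: [0.5867, 0.2015, 0.2803]
ee_rot: [3.142, 0.0, -1.408]
force: [-1.1, 0.7, 0.1]
width: 0.0165
```

Emit:
move_arm([
  [0, 0, 0, 0, 0, 0],
  [0, 0, 0, 0, 0, 0],
  [0, 0, 0, 0, 0, 0],
  [0, 0, 0, 0, 0, 0],
  [0, 0, 0, 0, 0, 0],
])

```text
t: 14.9
eef_pos: [0.5867, 0.2016, 0.2802]
ee_rot: [-3.142, -0.0, -1.408]
force: [-0.8, -0.8, 2.0]
width: 0.016
```

Emit:
move_arm([
  [0, 0, 0, 0, 0, 5],
  [0, 0, 0, 0, 0, 0],
  [0, 0, 0, 0, 0, 0],
  [0, 0, 0, 0, 0, 0],
  [0, 0, 0, 0, 0, 0],
])

```text
t: 15.32
eef_pos: [0.5867, 0.2016, 0.2802]
ee_rot: [-3.142, 0.0, -1.323]
force: [-0.7, 0.3, 0.9]
width: 0.0163
```

```bash
python3 - <<'E'
from h import *
s=arm.get_state();print(s["t"],s["eef_pos"],np.degrees(s["ee_rot"]),s["force"],s["moment"],s["width"])
E
```

```text
15.3167 [0.5867 0.2016 0.2802] [-179.9958    0.      -75.7791] [-0.7265  0.2874  0.947 ] [ 0.0403  0.3134 -0.035 ] 0.01634377490182138
```

```bash
python3 - <<'E'
from h import *
t=arm.grab_frame("top");i=arm.grab_frame("side")
a=crop("top",100,200,130,230,6,"g.png",t);b=crop("side",140,240,225,325,6,"d.png",i)
o=np.hstack([a,b])
cv2.imwrite("pics/kl.png",cv2.cvtColor(cv2.resize(o,(800,400),interpolation=cv2.INTER_AREA),cv2.COLOR_RGB2BGR))
E
```

```text
(no output)
```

View pics/kl.png

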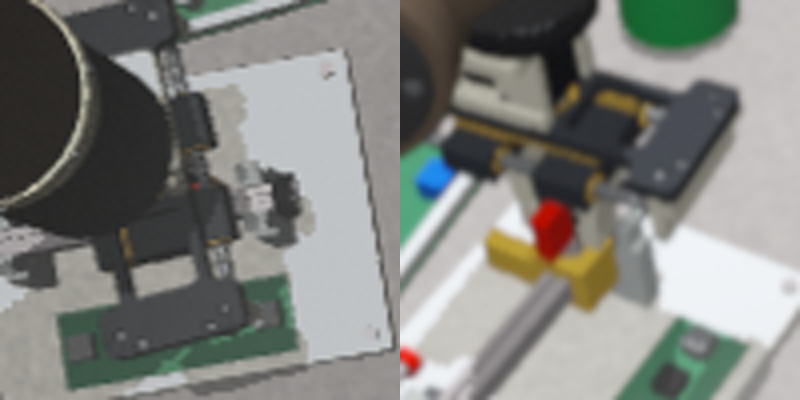

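Emit:
move_arm([
  [0, 0, 0, 0, 0, 0],
  [0, 0, 0, 0, 0, 0],
  [0, 0, 0, 0, 0, 0],
  [0, 0, 0, 0, 0, 0],
  [0, 0, 0, 0, 0, 0],
], squeeze=30)

```text
t: 15.83
eef_pos: [0.5868, 0.2017, 0.2803]
ee_rot: [-3.141, 0.0, -1.321]
force: [0.1, 0.1, 3.0]
width: 0.012
```

```bash
python3 - <<'E'
from h import *
s=arm.get_state();print(s["t"],s["eef_pos"],np.degrees(s["ee_rot"]),s["force"],s["moment"],s["width"])
E
```

```text
15.8333 [0.5868 0.2017 0.2803] [-179.974     0.0097  -75.6876] [0.0504 0.1345 2.9618] [ 0.4045  0.2165 -0.0164] 0.011973385044529036
```

Emit:
move_arm([
  [0, 0, 0, 0, 0, 5],
  [0, 0, 0, 0, 0, 5],
  [0, 0, 0, 0, 0, 5],
  [0, 0, 0, 0, 0, 5],
  [0, 0, 0, 0, 0, 5],
])

```text
t: 16.25
eef_pos: [0.5876, 0.2022, 0.2806]
ee_rot: [-3.139, -0.0, -0.88]
force: [3.3, 2.5, 0.7]
width: 0.0117
```

Emit:
move_arm([
  [0, 0, 0, 0, 0, 6],
  [0, 0, 0, 0, 0, 6],
  [0, 0, 0, 0, 0, 6],
  [0, 0, 0, 0, 0, 6],
  [0, 0, 0, 0, 0, 6],
])

```text
t: 16.67
eef_pos: [0.5883, 0.2024, 0.2807]
ee_rot: [-3.138, -0.003, -0.356]
force: [6.8, 2.4, -2.3]
width: 0.0115
```

Emit:
move_arm([
  [0, 0, 0, 0, 0, 6],
  [0, 0, 0, 0, 0, 6],
  [0, 0, 0, 0, 0, 6],
  [0, 0, 0, 0, 0, 6],
  [0, 0, 0, 0, 0, 6],
])

```text
t: 17.08
eef_pos: [0.5887, 0.2025, 0.2808]
ee_rot: [-3.14, -0.006, 0.168]
force: [8.9, 1.7, -2.9]
width: 0.0117
```

```bash
python3 - <<'E'
from h import *
s=arm.get_state();print(s["t"],s["eef_pos"],np.degrees(s["ee_rot"]),s["force"],s["moment"],s["width"])
E
```

```text
17.0833 [0.5887 0.2025 0.2808] [-179.9123   -0.3236    9.636 ] [ 8.8511  1.6602 -2.8713] [ 0.6868 -3.2172 -0.1291] 0.011702939285106148
```

Emit:
move_arm([
  [1.5, 0, 0, 0, 0, 0],
  [0.5, 0, 0, 0, 0, 0],
  [0, 0, 0, 0, 0, 0],
  [0, 0, 0, 0, 0, 0],
  [0, 0, 0, 0, 0, 0],
])

```text
t: 17.5
eef_pos: [0.5895, 0.2019, 0.2807]
ee_rot: [-3.141, -0.003, 0.162]
force: [5.5, 0.1, -0.1]
width: 0.0121
```

Emit:
move_arm([
  [-0.8, 5, 0, 0, 0, 0],
  [-0.8, 5, 0, 0, 0, 0],
  [-0.8, 5, 0, 0, 0, 0],
  [-0.8, 5, 0, 0, 0, 0],
  [0, 0, 0, 0, 0, 0],
])

```text
t: 17.92
eef_pos: [0.5861, 0.2225, 0.2807]
ee_rot: [-3.141, -0.002, 0.162]
force: [5.3, 1.3, 1.6]
width: 0.0119
```

Emit:
move_arm([
  [1.0, 0, 0, 0, 0, 0],
  [-1, 6, 0, 0, 0, 0],
  [-1, 6, 0, 0, 0, 0],
  [-1, 6, 0, 0, 0, 0],
  [0, 0, 0, 0, 0, 0],
])

```text
t: 18.33
eef_pos: [0.5835, 0.2408, 0.2806]
ee_rot: [-3.141, -0.001, 0.163]
force: [2.6, 1.0, 6.7]
width: 0.0115
```

Emit:
move_arm([
  [-1, 6, 0, 0, 0, 0],
  [-1, 6, 0, 0, 0, 0],
  [-1, 6, 0, 0, 0, 0],
  [0, 0, 0, 0, 0, 0],
  [0, 0, 0, 0, 0, 0],
])

```text
t: 18.75
eef_pos: [0.5805, 0.2586, 0.2807]
ee_rot: [-3.141, -0.001, 0.163]
force: [2.6, 2.1, 5.3]
width: 0.0118
```

```bash
cat > st.py <<'E'
from h import *
c=np.array([.5775,.2445]);th=np.radians(9.3);Y=np.array([-np.sin(th),np.cos(th)]);X=np.array([np.cos(th),np.sin(th)])
F=[]
for _ in range(6):
    arm.grab_frame("top");s=arm.get_state();F.append(np.r_[s["force"],s["moment"]])
F=np.mean(F,0);w=s["eef_pos"][:2]-c
print(s["t"],s["eef_pos"],np.degrees(s["ee_rot"]),"F",F[:3],"M",F[3:],"jig xy",w@X*1e3,w@Y*1e3,"Fjx,Fjy",F[:2]@X,F[:2]@Y,s["width"])
E
python3 st.py
```

```text
19.05 [0.5806 0.2583 0.2807] [-179.9738   -0.0613    9.3251] F [2.9031 1.1185 5.4088] M [ 0.3304 -1.0163  0.0667] jig xy 5.278562199835951 13.113610608993307 Fjx,Fjy 3.0457147576087067 0.6345993263361086 0.011816285085709238
```

Emit:
move_arm([
  [0, 0, 0.5, 0, 0, 0],
  [-0.6, 4, 0, 0, 0, 0],
  [-0.6, 4, 0, 0, 0, 0],
  [-0.6, 4, 0, 0, 0, 0],
  [0, 0, 0, 0, 0, 0],
])

```text
t: 19.47
eef_pos: [0.5786, 0.2705, 0.2807]
ee_rot: [-3.141, -0.0, 0.163]
force: [3.6, 0.8, 3.0]
width: 0.0116
```

```bash
python3 st.py
```

```text
19.7667 [0.5788 0.2696 0.2807] [-179.9869   -0.0173    9.3091] F [4.4636 1.0607 2.6774] M [ 0.4413 -1.642   0.0555] jig xy 5.317341988570231 24.56581645647284 Fjx,Fjy 4.576328321400793 0.32543844452809856 0.011466438228419851
```

Emit:
move_arm([
  [-0.5, 3, 0, 0, 0, 0],
  [0, 0, 0, 0, 0, 0],
  [0, 0, 0, 0, 0, 0],
  [0, 0, 0, 0, 0, 0],
  [0, 0, 0, 0, 0, 0],
])

```text
t: 20.18
eef_pos: [0.5783, 0.2725, 0.2807]
ee_rot: [-3.141, -0.0, 0.163]
force: [5.0, 1.0, 1.2]
width: 0.0115
```

```bash
python3 st.py
```

```text
20.4833 [0.5783 0.2725 0.2807] [-179.9881   -0.0188    9.3063] F [4.7094 1.518  2.4937] M [ 0.5058 -1.8024  0.0679] jig xy 5.339048399676468 27.524269181509215 Fjx,Fjy 4.89285123580934 0.7369852826507683 0.011797712722428959
```

Emit:
move_arm([
  [-0.5, 3, 0, 0, 0, 0],
  [0, 0, 0, 0, 0, 0],
  [0, 0, 0, 0, 0, 0],
  [0, 0, 0, 0, 0, 0],
  [0, 0, 0, 0, 0, 0],
])

```text
t: 20.9
eef_pos: [0.5778, 0.2755, 0.2807]
ee_rot: [-3.141, -0.0, 0.162]
force: [4.9, 1.8, 3.0]
width: 0.0118
```

```bash
python3 st.py
```

```text
21.2 [0.5778 0.2755 0.2807] [-179.9893   -0.0195    9.3067] F [4.98   1.6127 2.7544] M [ 0.4649 -1.83    0.0682] jig xy 5.330453317159217 30.54783411923202 Fjx,Fjy 5.175135153897496 0.786688146332186 0.011561073412088464
```

Emit:
move_arm([
  [1, 0, 0, 0, 0, 0],
  [-0.3, 2, 0, 0, 0, 0],
  [0, 0, 0, 0, 0, 0],
  [0, 0, 0, 0, 0, 0],
  [0, 0, 0, 0, 0, 0],
])

```text
t: 21.62
eef_pos: [0.578, 0.2772, 0.2806]
ee_rot: [3.141, 0.001, 0.162]
force: [1.9, 0.1, 5.7]
width: 0.0118
```

```bash
python3 st.py
```

```text
21.9167 [0.578  0.2772 0.2806] [179.9705   0.0781   9.2998] F [1.5267 0.5031 4.8633] M [ 0.1558 -0.5221  0.0664] jig xy 5.75783753300723 32.186073716483655 Fjx,Fjy 1.5879788451938652 0.24973934873227988 0.011798508782127853
```

Emit:
move_arm([
  [-0.3, 2, 0, 0, 0, 0],
  [0, 0, 0, 0, 0, 0],
  [0, 0, 0, 0, 0, 0],
  [0, 0, 0, 0, 0, 0],
  [0, 0, 0, 0, 0, 0],
])

```text
t: 22.33
eef_pos: [0.5777, 0.2793, 0.2807]
ee_rot: [3.141, 0.001, 0.162]
force: [1.2, 0.3, 5.6]
width: 0.0119
```

```bash
python3 st.py
```

```text
22.6333 [0.5777 0.2793 0.2806] [179.9684   0.0782   9.3031] F [0.8291 0.3156 5.5244] M [ 0.0155 -0.3269  0.0927] jig xy 5.780326772143314 34.30801177139923 Fjx,Fjy 0.8691687273991833 0.17747623625081194 0.011972176229877654
```

Emit:
move_arm([
  [-0.3, 2, 0, 0, 0, 0],
  [0, 0, 0, 0, 0, 0],
  [0, 0, 0, 0, 0, 0],
  [0, 0, 0, 0, 0, 0],
  [0, 0, 0, 0, 0, 0],
])

```text
t: 23.05
eef_pos: [0.5773, 0.2813, 0.2806]
ee_rot: [3.141, 0.001, 0.162]
force: [0.5, -0.0, 5.8]
width: 0.0117
```

```bash
python3 st.py
```

```text
23.35 [0.5774 0.2814 0.2807] [179.9724   0.0766   9.3035] F [1.0225 0.3243 5.6519] M [ 0.0763 -0.2718  0.0488] jig xy 5.807814871170008 36.39412302974143 Fjx,Fjy 1.0614536367491394 0.15476391643869875 0.012172890141229043
```

Emit:
move_arm([
  [-0.3, 2, 0, 0, 0, 0],
  [0, 0, 0, 0, 0, 0],
  [0, 0, 0, 0, 0, 0],
  [0, 0, 0, 0, 0, 0],
  [0, 0, 0, 0, 0, 0],
])

```text
t: 23.77
eef_pos: [0.5771, 0.2832, 0.2807]
ee_rot: [3.141, 0.001, 0.162]
force: [1.2, 0.7, 6.0]
width: 0.0117
```

```bash
python3 st.py; python3 - <<'E'
from h import *
t=arm.grab_frame("top");i=arm.grab_frame("side")
a=crop("top",80,180,130,230,6,"g.png",t);b=crop("side",120,220,250,350,6,"d.png",i)
o=np.hstack([a,b])
cv2.imwrite("pics/mn.png",cv2.cvtColor(cv2.resize(o,(800,400),interpolation=cv2.INTER_AREA),cv2.COLOR_RGB2BGR))
E
```

```text
24.0667 [0.5771 0.2832 0.2807] [179.9578   0.0825   9.3041] F [ 1.2902 -0.3249  5.9602] M [-0.1558 -0.3164  0.0585] jig xy 5.821070064584162 38.306214530421215 Fjx,Fjy 1.2206906324279527 -0.529157520660959 0.011944659476002234
```

View pics/mn.png

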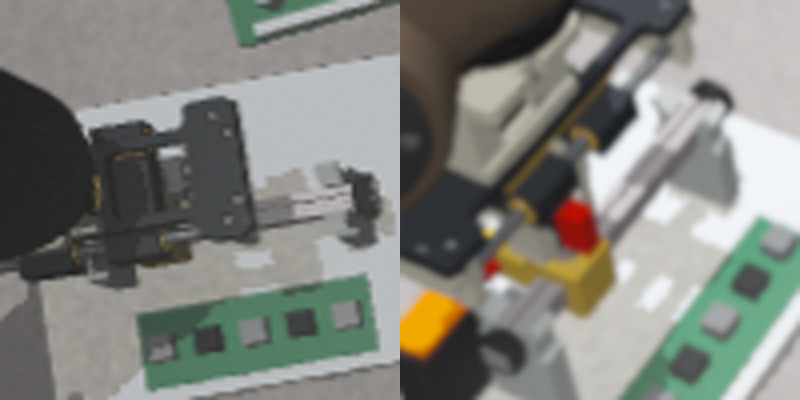

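Emit:
move_arm([
  [-0.3, 2, 0, 0, 0, 0],
  [0, 0, 0, 0, 0, 0],
  [0, 0, 0, 0, 0, 0],
  [0, 0, 0, 0, 0, 0],
  [0, 0, 0, 0, 0, 0],
])

```text
t: 24.58
eef_pos: [0.5768, 0.2851, 0.2806]
ee_rot: [3.141, 0.002, 0.162]
force: [2.6, -0.4, 5.6]
width: 0.012
```

```bash
python3 st.py
```

```text
24.8833 [0.5768 0.2851 0.2806] [179.9414   0.0936   9.301 ] F [ 1.5455 -0.778   6.0205] M [-0.4079 -0.3803  0.0499] jig xy 5.830340423803569 40.15406682216212 Fjx,Fjy 1.3994779102799233 -1.0175385234988106 0.012171446306633155
```

Emit:
move_arm([
  [-0.3, 2, 0, 0, 0, 0],
  [0, 0, 0, 0, 0, 0],
  [0, 0, 0, 0, 0, 0],
  [0, 0, 0, 0, 0, 0],
  [0, 0, 0, 0, 0, 0],
])

```text
t: 25.3
eef_pos: [0.5765, 0.2869, 0.2806]
ee_rot: [3.14, 0.002, 0.162]
force: [1.7, -1.4, 6.5]
width: 0.012
```

```bash
python3 st.py
```

```text
25.6 [0.5765 0.2869 0.2807] [179.9269   0.1001   9.2945] F [ 1.2371 -1.5317  6.4335] M [-0.6484 -0.4641  0.0552] jig xy 5.850548085722935 41.99973915312307 Fjx,Fjy 0.9733533517463121 -1.7114780108657974 0.011574732376094266
```

Emit:
move_arm([
  [-0.3, 2, 0, 0, 0, 0],
  [0, 0, 0, 0, 0, 0],
  [0, 0, 0, 0, 0, 0],
  [0, 0, 0, 0, 0, 0],
  [0, 0, 0, 0, 0, 0],
])

```text
t: 26.02
eef_pos: [0.5762, 0.2887, 0.2806]
ee_rot: [3.14, 0.002, 0.162]
force: [1.7, -1.6, 5.9]
width: 0.0118
```

```bash
python3 st.py
```

```text
26.3167 [0.5762 0.2887 0.2806] [179.9079   0.1088   9.2953] F [ 1.6729 -2.3524  6.2724] M [-0.9192 -0.5073  0.055 ] jig xy 5.856427737912409 43.86841605138113 Fjx,Fjy 1.270762904864764 -2.591795297384171 0.01152652789235463
```

Emit:
move_arm([
  [-0.04, -0.39, 0, 0, 0, -6],
  [-0.04, -0.39, 0, 0, 0, -6],
  [-0.04, -0.39, 0, 0, 0, -6],
  [-0.04, -0.39, 0, 0, 0, -6],
  [-0.04, -0.39, 0, 0, 0, -6],
])

```text
t: 26.73
eef_pos: [0.576, 0.2865, 0.2806]
ee_rot: [3.139, 0.001, -0.367]
force: [1.8, -3.4, 6.7]
width: 0.012
```

```bash
python3 st.py
```

```text
27.0333 [0.576  0.2865 0.2806] [179.8455   0.0505 -20.7271] F [ 2.1259 -3.6957  6.4515] M [-1.2601 -0.5979 -0.0755] jig xy 5.3259348261942545 41.72651166188792 Fjx,Fjy 1.5007072815974383 -3.990641137532111 0.01201019934168746
```

Emit:
move_arm([
  [-0.23, -0.42, 0, 0, 0, -6],
  [-0.23, -0.42, 0, 0, 0, -6],
  [-0.23, -0.32, 0, 0, 0, -6],
  [-0.23, -0.32, 0, 0, 0, -6],
  [-0.23, -0.32, 0, 0, 0, -6],
])

```text
t: 27.45
eef_pos: [0.5747, 0.2847, 0.2806]
ee_rot: [3.139, -0.001, -0.89]
force: [1.2, -4.7, 7.1]
width: 0.0119
```

```bash
python3 st.py
```

```text
27.75 [0.5748 0.2847 0.2806] [179.8271  -0.0294 -50.7274] F [ 1.0111 -3.7668  6.8705] M [-1.2328 -0.3428 -0.0408] jig xy 3.7821627254250054 40.10639753524535 Fjx,Fjy 0.38911934071468285 -3.8806772766631537 0.0119396890065407
```

Emit:
move_arm([
  [-0.35, -0.16, 0, 0, 0, -6],
  [-0.35, -0.16, 0, 0, 0, -6],
  [-0.35, -0.16, 0, 0, 0, -6],
  [-0.35, -0.16, 0, 0, 0, -6],
  [-0.35, -0.16, 0, 0, 0, -5],
])

```text
t: 28.17
eef_pos: [0.5728, 0.2839, 0.2806]
ee_rot: [3.139, -0.002, -1.396]
force: [0.2, -3.4, 8.1]
width: 0.0123
```

```bash
python3 st.py
```

```text
28.4667 [0.5728 0.2839 0.2806] [179.8407  -0.1112 -79.7301] F [ 0.3786 -3.8454  7.2866] M [-1.1574  0.0156 -0.0346] jig xy 1.7568413556377966 39.597793811847474 Fjx,Fjy -0.2477939687177274 -3.8560201368491906 0.011767053410369254
```

Emit:
move_arm([
  [0, 0, 0, 0, 0, -3],
  [0, 0, 0, 0, 0, -2],
  [0, 0, 0, 0, 0, 0],
  [0, 0, 0, 0, 0, 0],
  [0, 0, 0, 0, 0, 0],
], squeeze=40)

```text
t: 28.88
eef_pos: [0.5731, 0.284, 0.2807]
ee_rot: [3.14, -0.003, -1.477]
force: [2.1, -3.9, 7.0]
width: 0.012
```

```bash
python3 st.py
```

```text
29.1833 [0.5731 0.284  0.2806] [179.8892  -0.1563 -84.602 ] F [ 1.6622 -3.9172  6.243 ] M [-1.3307 -0.5971  1.0367] jig xy 2.0220072829707854 39.6906999043661 Fjx,Fjy 1.0073301563906043 -4.1342808695359885 0.011761808011683491
```

Emit:
move_arm([
  [0, 0, 0, 0, 0, 2],
  [0, 0, 0, 0, 0, 2],
  [0, 0, 0, 0, 0, 0],
  [0, 0, 0, 0, 0, 0],
  [0, 0, 0, 0, 0, 0],
])

```text
t: 29.6
eef_pos: [0.5732, 0.2839, 0.2806]
ee_rot: [3.14, -0.002, -1.409]
force: [2.9, -3.9, 6.3]
width: 0.0118
```

```bash
python3 st.py
```

```text
29.9 [0.5732 0.284  0.2806] [179.8945  -0.113  -80.7008] F [ 2.759  -3.8426  5.8065] M [-1.2526 -0.9051  0.1256] jig xy 2.1502477363580326 39.635720676151735 Fjx,Fjy 2.1017248684515994 -4.23798570962498 0.011363656355475652
```

Emit:
move_arm([
  [0, 0, 0, 0, 0, 0],
  [0, 0, 0, 0, 0, 0],
  [0, 0, 0, 0, 0, 0],
  [0, 0, 0, 0, 0, 0],
  [0, 0, 0, 0, 0, 0],
], claw=130, squeeze=10)

```text
t: 30.32
eef_pos: [0.5729, 0.2847, 0.2797]
ee_rot: [3.139, -0.001, -1.409]
force: [0.1, 0.1, -0.4]
width: 0.0393
```

Emit:
move_arm([
  [0, 0, 10, 0, 0, 0],
  [0, 0, 20, 0, 0, 0],
  [0, 0, 30, 0, 0, 0],
  [0, 0, 30, 0, 0, 0],
  [0, 0, 10, 0, 0, 0],
])

```text
t: 30.73
eef_pos: [0.5742, 0.2854, 0.3862]
ee_rot: [-3.136, 0.002, -1.408]
force: [0.7, 1.3, 0.6]
width: 0.0427
```

Emit:
move_arm([
  [0, -35, 0, 0, 0, 0],
  [0, -40, 0, 0, 0, 0],
  [0, -40, 0, 0, 0, 0],
  [0, -40, 0, 0, 0, 0],
  [0, -40, 0, 0, 0, 0],
])

```text
t: 31.15
eef_pos: [0.5729, 0.0885, 0.3814]
ee_rot: [-3.141, 0.0, -1.407]
force: [0.8, -0.6, -0.5]
width: 0.0428
```

Emit:
move_arm([
  [0, -40, 0, 0, 0, 0],
  [0, -20, 0, 0, 0, 0],
  [0, 0, 0, 0, 0, 0],
  [0, 0, 0, 0, 0, 0],
  [0, 0, 0, 0, 0, 0],
])

```text
t: 31.57
eef_pos: [0.5735, 0.0301, 0.3811]
ee_rot: [-3.141, 0.0, -1.409]
force: [0.9, 0.4, 0.2]
width: 0.0429
```

```bash
python3 st.py; python3 - <<'E'
from h import *
t=arm.grab_frame("top");i=arm.grab_frame("side")
a=crop("top",80,180,140,240,6,"g.png",t);b=crop("side",100,200,260,360,6,"d.png",i)
o=np.hstack([a,b])
cv2.imwrite("pics/op.png",cv2.cvtColor(cv2.resize(o,(800,400),interpolation=cv2.INTER_AREA),cv2.COLOR_RGB2BGR))
E
```

```text
31.8667 [0.5735 0.0309 0.3806] [179.9882  -0.0032 -80.6161] F [-0.0373  0.1725 -0.2661] M [0.0287 0.1067 0.001 ] jig xy -38.43415183158288 -210.2014825304785 Fjx,Fjy -0.00898425980145819 0.17623102798163942 0.04335759974968702
```

View pics/op.png

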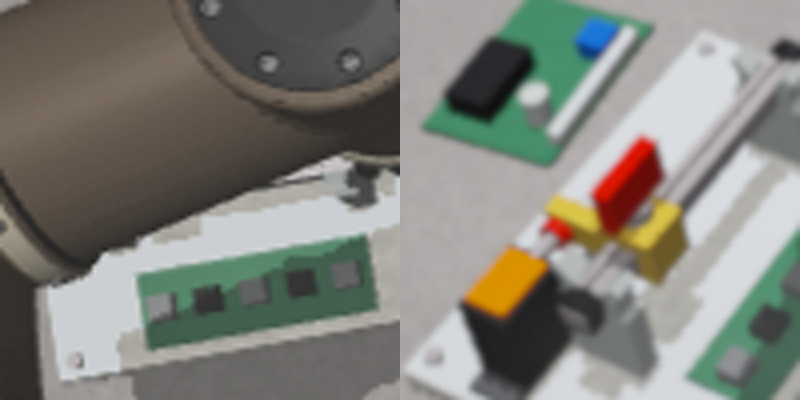

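```bash
python3 - <<'E'
from h import *
c=np.array([.5775,.2445]);th=np.radians(9.3);Y=np.array([-np.sin(th),np.cos(th)])
new=arm.grab_frame("side");old=cv2.cvtColor(cv2.imread("pics/side0.png"),cv2.COLOR_BGR2RGB)
for n,im in(("old",old),("new",new)):
    h=cv2.cvtColor(im,cv2.COLOR_RGB2HSV);m=(((h[...,0]<6)|(h[...,0]>174))&(h[...,1]>170)&(h[...,2]>70)).astype(np.uint8)
    k,_,st,ce=cv2.connectedComponentsWithStats(m)
    for s,q in zip(st[1:],ce[1:]):
        if 95<q[0]<215 and 260<q[1]<350 and s[4]>5:
            z=.118 if s[4]>120 else .078
            w=at_z("side",q,z)[:2]-c;print(n,s.tolist(),q,"jig y",w@Y*1e3)
E
```

```text
old [140, 313, 4, 4, 12] [141.6667 314.3333] jig y 52.18179430937082
new [149, 295, 16, 23, 197] [156.3807 305.9442] jig y 42.629582172175624
new [137, 315, 6, 5, 17] [139.5294 317.1176] jig y 59.92777785725563
```

```bash
python3 -c "
from station import arm
print(arm.job_done())"
```

```text
the job is handed in; nothing more can be done
None
```

I laid the striker rod in the panel's saddles with its fin on the switch side and let go of it. I then backed the thumbscrew off about 90°, slid the collar onto the switch nose, did the screw up to its hard stop, released and backed away. The job was handed in after about 32 s of robot time. The hand-in gives no verdict, so the final state rests on my own checks.

**Last checks**
- **Force on the nose:** about 2.6 N before tightening, rising to about 4 N while the gripper still held the wing. I could not measure it after letting go.
- **Nose travel:** pushed in about 6 to 8 mm of its 14 mm, from the contact point I felt (about 6 mm) and the side picture (nose moved about 7.7 mm).
- **Screw:** the moment at the stop was about 1.0 N m. In the last picture the wing lies along the rod.
- **Fit:** the last side picture shows the rod in the saddles, the fin on the nose and the gripper clear. In the top picture the arm hid the rod, so the fit was last confirmed from the side only.

**What disagreed**
- From the top picture I expected the fin to touch at collar y ≈ 30 mm, but contact was felt at about 37 mm. I went by the force.
- I gripped the wing about 4 mm off its axis, so the collar shifted a few mm while I loosened the screw. I allowed for this when tightening.

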